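Stamp a name plate in the desk marking press

ROBOT

A 6-joint arm with a two-finger parallel gripper is mounted at the origin on a cart in front of the work surface, level with it; the furniture and walls round the work are solid. World frame = base frame: x ahead of the robot, y to its left, z up, the work surface at z = 0. Lengths are in m, angles in rad, forces in N, time in s.
With the tool pointing down it reaches from about 0.35 to 0.975 m from the base axis. Payload 4.9 kg.
Tool frame: the origin (TCP) lies at the very end of the fingers, on their centre line; the grasp point (between the pads) lies 19 mm behind it; z points along the fingers, y is the line along which they close (so a half turn about z gives the same grasp; the last joint's range is limited). The gripper opens to 85 mm and grips with 20 to 120 N. Pads are 22 mm wide; open, the fingers measure 114 mm over their backs; the gripper's body (76 mm by 85 mm) begins 54 mm behind the grasp point. The pads swing forward as they close: fully open they stand 13 mm farther back than shut.
Start: joints at [1.129, 0.053, 1.613, -0, 1.476, -0.119], TCP at [0.198, 0.593, 0.231] pointing down, gripper open.
Joint ranges: [-3.01, 3.01], [-1.01, 2.22], [0.06, 2.58], [-1.02, 4.17], [0.09, 2.62], [-3.14, 3.14]. Speed limits (rad/s): [2.57, 2.57, 3.14, 3.14, 3.14, 3.14].

INTERFACE

Orientations are given as a unit quaternion [w, x, y, z].
In Python, from plant import manip, vision, order gives the robot as it stands.
- The arm moves only by the tool play_rows, never from a script. Its argument "steps" is a list that holds one entry, the list of rows, each a list of 6 numbers: the shift along the tool's x, y, z in mm, then the turn, a rotation vector about the tool's x, y, z in degrees. A call has 1 to 12 rows; each row is the pose to reach, as a shift and turn from the pose commanded when the call began, along the tool's axes at that moment; what a row does not reach only later rows make up. A row lasts 1/12 s, in which the tool goes at most 41.7 mm and 7.16 degrees, less where a joint would pass 70% of its speed; a pose out of reach is approached as far as the arm can. A call with a gripper value outside its range is refused whole. "claw" is the gripper's target within -1 to 1 (fully open at 1, half-way at 0, shut at -1), set as the call begins (left out, the last holds). The fingers move at their own pace and stop on an object; the grip force is fixed at half the most. Time passes only in rows, so rows that repeat a pose let the fingers close. It gives the time, the measured TCP pose, the force, the opening and the grip force at its end, in the units of the state.
- manip.state(): the state, without advancing time (a new reading comes with each control period).
- vision.grab_frame(name): name is "scene" or "top" or "wrist"; returns (picture, depth): 420x560x3 uint8, blue, green, red; 420x560 float32, m along the optical axis (not along the pixel's ray), 0 where there is no reading.
- vision.camera_info(name): a dict with "K" (3x3 intrinsics, pixels), "eye" and "orientation" of the camera in the world; the wrist camera has in their place "T_tool_cam" (4x4, takes a point from camera to tool coordinates, whose origin is the TCP and whose axes are the flange's). Camera axes: x right, y down, z forward; pixel columns grow to the right and rows downward; lengths in m; the calibration is good to about 2 mm. A picture is of the moment at which its call begins: read the wrist's pose just before it. camera_info takes no time and is no camera call.
- order.job_done(): hands the job in; it is judged then, once.
The state is a dict: "time": time; "joint_pos": joint angles; "joint_vel": joint speeds; "joint_efforts": joint torques, N m; "tool_pos": TCP position; "tool_rot": TCP orientation; "contact_force": force on the tool from outside, world axes, zero at the start; "ft_torque": the same for the moment, N m; "gripper_width": opening from 0.0 (shut) to 1.0 (fully open); "grasp_force": force on a finger pad.
Only numpy, scipy, OpenCV 4.12 (cv2) and the standard library are available. Lean on these libraries where they do the work, as an engineer would, in place of code of your own. Each camera call takes 0.05 s, during which the arm holds its last target. There are 200 camera calls.

TASK

Push the wooden name plate along the tray of the desk press until it is fully home against the stop at the back of the throat. Only then press the lever all the way down to its stop, hold it there for about a second, and let it come fully back up, leaving the plate home in the press. Do not press the lever before the plate is home, and leave the things round about alone.

Things in the scene. Friction and masses are not known exactly. Their poses are not given: they have to be found in the camera images.
- press: Grey desk marking press, dark steel base 252 x 96 x 10 mm, fixed to the table; place and direction vary. Origin on the table under the stop; x points into the press, z up. The base's top (tray floor, 10 mm up) runs from x = -137 (open end) to +115 mm. Steel side fences guide the plate: x = -115 to 0 mm, 64 mm apart inside, tops 26 mm up.
- stop (a point): Middle of the stop: the grey column's front face at the back of the throat, x = 0, z = 16 mm in the press frame. The grey head covers the throat from x = -47 to 0 mm, underside 34 mm and top 68 mm above the table; a steel die in it comes down with the lever and ends about 2 mm above the plate.
- press_lever (a joint): Lever angle in rad: 0 when up (sprung, returns by itself), 0.35 when fully down on its stop. Hinge at x = +100, z = 85 mm in the press frame; the lever points to the tray's open end, tilted up 0.35 rad when up, level when down. Pushing down on its black pad takes about 4 N to start, 12 N at the stop.
- lever_pad (a point): Centre of the upper face of the lever's black pad (50 mm along the lever, 44 mm wide), 140 mm from the hinge; moves with the lever. In the press frame it lies at x = -28, z = 141 mm when up and x = -40, z = 94 mm when fully down.
- plate: Blank wooden name plate 140 x 60 x 12 mm, loose, 0.08 to 0.17 kg, flat on the tray floor between the fences, its x axis along the press's. Origin at the centre of its underside. It starts 25 to 50 mm short of home; home, its front end meets the stop (origin at x = -70 mm in the press frame) and its tail is 3 mm proud of the tray's open edge.
- plate_front (a point): Middle of the plate's front end face (towards the stop), at half its thickness.
- plate_tail (a point): Middle of the plate's tail end face (towards the tray's open end), at half its thickness; push here.
- mug: Low white mug, 82 x 111 x 68 mm, open top upward, a bystander. Origin at the centre of its underside, handle included; z up.
- tape_roll: Roll of beige tape, 104 mm across, 25 mm high, lying flat, a bystander. Origin at the centre of its underside.
- marker: Marker pen with a red cap, 135 mm long, 17 mm thick, lying on the table, a bystander. Origin at the middle of its underside, y along it.
Things that resemble listed ones, but are neither listed nor needed, are in the scene too. What is shaped like the plate but white or yellow is not meant.

How it is judged:
On the way, in this order (a step that is already met when the one before it is completed fails the run):
1. the plate is home: its front end within 3 mm of the stop, lever still up (x of plate_front in the frame of press above -0.003 m and value of joint press_lever below 0.1 rad), for 0.1 s.
2. the lever is held fully down (within 0.03 rad of its stop) for 0.5 s with the plate home (value of joint press_lever above 0.32 rad and x of plate_front in the frame of press above -0.004 m), for 0.5 s.
At the end, for the whole second after the job is handed in: The lever is back up (within 0.03 rad), and the plate lies still and flat on the tray floor (within 4 mm in height) with its front end within 4 mm of the stop (value of joint press_lever below 0.03 rad and x of plate_front in the frame of press above -0.004 m and z of plate in the frame of press between 0.006 and 0.014 m and linear speed of plate below 0.02 m/s); the robot touches nothing.
It fails at once if the lever is pressed past half (0.18 rad) while the plate is more than 6 mm from home (value of joint press_lever above 0.18 rad and x of plate_front in the frame of press below -0.006 m).
It fails at once if the mug, tape roll or marker is moved more than 30 mm, or the mug is tipped (distance of any of mug, tape_roll, marker from where it was at the start of the episode above 0.03 m or angle between mug's own z axis and vertical above 0.5 rad).
It also fails if it takes over 45 s, if anything falls off the work surface, if the arm or the gripper's body presses on something with over 40 N, if the wrist force passes 120 N, or if a joint passes its speed limit or range.

## Working session

There is one attempt and no reset: what is moved stays moved. The work goes in short steps, Python scripts to look and compute and a tool call to move; the robot and the scene stay as the last step left them, time stands still between calls to the robot, and variables do not carry over. Pictures are saved under pics/ and viewed, at most 10 in all, crops included, and the job is handed in when it is done.

Besides the shell and the picture viewer there is one more tool, called after "Emit:" as name(argument=value, ...), one argument or row to a line, values as JSON. play_rows: Moves the arm, as the interface text tells. Its arguments: {"type":"object","properties":{"steps":{"type":"array"},"claw":{"type":"number"}},"required":["steps"]}

```bash
mkdir -p pics; cat > h.py <<'E'
from plant import manip, vision, order
import numpy as np, cv2
from scipy.spatial.transform import Rotation as R
def rot(q): return R.from_quat([q[1],q[2],q[3],q[0]]).as_matrix()
def cam(name):
    c=vision.camera_info(name); K=np.array(c["K"])
    if name=="wrist":
        s=manip.state(); T=np.eye(4);T[:3,:3]=rot(s["tool_rot"]);T[:3,3]=s["tool_pos"]
        T=T@np.array(c["T_tool_cam"]); return K,T[:3,:3],T[:3,3]
    return K,rot(c["orientation"]),np.array(c["eye"])
def plane(C,u,v,z):
    K,Rm,e=C; d=Rm@np.linalg.solve(K,[u,v,1.]); return e+d*(z-e[2])/d[2]
def deproj(C,D):
    K,Rm,e=C; v,u=np.indices(D.shape); p=np.stack([u,v,np.ones_like(u)],-1)@np.linalg.inv(K).T*D[...,None]
    return p@Rm.T+e
def totool(p):
    s=manip.state(); return rot(s["tool_rot"]).T@(np.array(p)-s["tool_pos"])*1000
E
python3 - <<'E'
from h import *
for n in("scene","top"):
    C=cam(n);im,D=vision.grab_frame(n);cv2.imwrite(f"pics/{n}0.png",im);np.save(n,D)
    print(n,C)
print(manip.state())
E
```

```text
scene (array([[484.88290465,   0.        , 275.90070426],
       [  0.        , 484.88290465, 212.48093868],
       [  0.        ,   0.        ,   1.        ]]), array([[ 0.85802037, -0.37144837,  0.35472122],
       [-0.51342723, -0.60158966,  0.61194964],
       [-0.01391108, -0.7071888 , -0.70688789]]), array([ 0.14305497, -0.79688474,  1.01562022]))
top (array([[417.26203926,   0.        , 271.71271475],
       [  0.        , 417.26203926, 210.82685816],
       [  0.        ,   0.        ,   1.        ]]), array([[ 0.06598914, -0.97552239,  0.20976536],
       [-0.99780951, -0.06549331,  0.00931711],
       [ 0.00464917, -0.2099207 , -0.97770736]]), array([ 0.36633135, -0.0235194 ,  1.19003346]))
{'time': 0.1, 'joint_pos': array([ 1.12898893e+00,  5.33050390e-02,  1.61417479e+00, -3.64982196e-05,
        1.47597191e+00, -1.18959984e-01]), 'joint_vel': array([ 1.58986430e-03, -2.14526941e-03, -3.55998736e-03, -9.60772918e-05,
        2.13874659e-03,  1.15389569e-03]), 'joint_efforts': array([ 3.07174187e-04, -3.94900632e+01, -3.71364033e+01, -1.35893679e-04,
        3.87581866e-03,  5.66224699e-06]), 'tool_pos': array([0.198035  , 0.59220061, 0.23016633]), 'tool_rot': array([-2.39771237e-04,  1.60721776e-01,  9.86999314e-01, -8.98271145e-04]), 'contact_force': array([-0.28201206, -0.15156587, -0.01740783]), 'ft_torque': array([-0.0461494 ,  0.01818905,  0.01394832]), 'grasp_force': 0.0, 'gripper_width': 0.9971177266829038}
```

View pics/top0.png

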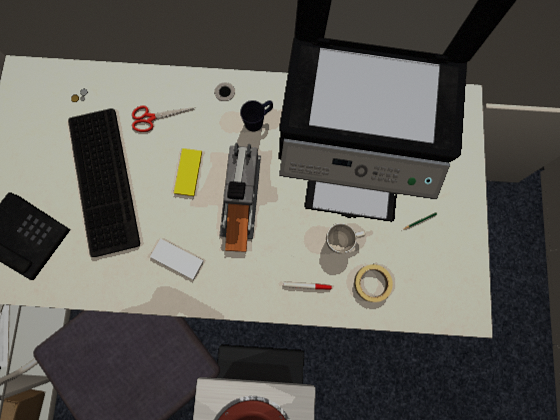

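View pics/scene0.png

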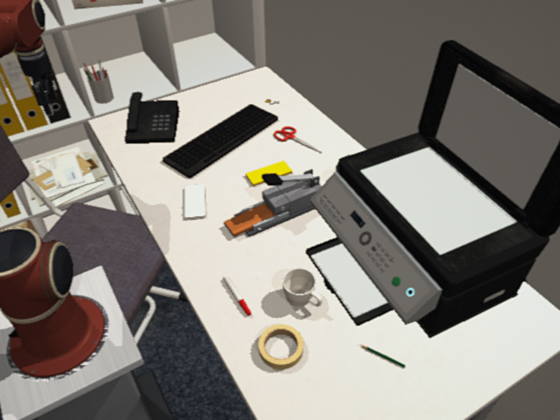

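Top view: the wooden plate is at (236,228) in the press at (240,195). Lookalikes are the yellow block (188,172) and the white block (177,259), so I choose the brown one. Scene view: the plate is at (250,219) and the black lever pad at (272,180). Bystanders in the top view: mug (342,238), tape (374,284), marker (307,286).

```bash
python3 - <<'E'
from h import *
im=cv2.imread("pics/top0.png");sc=cv2.imread("pics/scene0.png")
for n,I in(("top",im),("scene",sc)):
    C=cam(n);h=cv2.cvtColor(I,cv2.COLOR_BGR2HSV)
    m=cv2.inRange(h,(3,130,60),(18,255,255)); 
    k,l,st,ce=cv2.connectedComponentsWithStats(m)
    for i in range(1,k):
        if st[i,4]>150 and 190<ce[i][1]<260 and 200<ce[i][0]<300:
            print(n,st[i],ce[i]); v,u=np.where(l==i)
            P=np.array([plane(C,a,b,.022) for a,b in zip(u,v)])[:,:2].astype(np.float32)
            r=cv2.minAreaRect(P);print(r,cv2.boxPoints(r).round(3).tolist())
            W=deproj(C,np.load(n+".npy"))[v,u];print("z med",np.median(W[:,2]))
    # pad: dark, z 0.11..0.17 near the press
    W=deproj(C,np.load(n+".npy"));g=I.max(2)
    q=(g<50)&(W[...,2]>.11)&(W[...,2]<.18)&(abs(W[...,0]-.58)<.12)&(abs(W[...,1]-.06)<.1)
    print("pad",q.sum(),W[q].mean(0) if q.any() else None)
a=cv2.resize(im[130:270,200:290],None,fx=4,fy=4,interpolation=2);b=cv2.resize(sc[150:250,210:330],None,fx=3.4,fy=3.4,interpolation=2)
H=560;c=np.zeros((H,800,3),np.uint8);c[:560,:360]=a;c[:b.shape[0],365:365+b.shape[1]]=b;cv2.imwrite("pics/crop.png",c)
E
```

```text
top [225 204  24  48 978] [236.76175869 227.59815951]
((0.563042402267456, 0.08287948369979858), (0.13437776267528534, 0.060450974851846695), 1.2000364065170288) [[0.4950000047683716, 0.1120000034570694], [0.4970000088214874, 0.050999999046325684], [0.6309999823570251, 0.05400000140070915], [0.6299999952316284, 0.11500000208616257]]
z med 0.02184833269804587
pad 281 [0.64052152 0.08132054 0.14180034]
scene [225 204  50  32 738] [248.28726287 219.12872629]
((0.5653566718101501, 0.0795154720544815), (0.14067921042442322, 0.06760911643505096), 1.4498239755630493) [[0.49399998784065247, 0.1120000034570694], [0.4959999918937683, 0.04399999976158142], [0.6370000243186951, 0.04800000041723251], [0.6349999904632568, 0.11500000208616257]]
z med 0.022318770239243002
pad 166 [0.63865752 0.07541508 0.14191925]
```

View pics/crop.png

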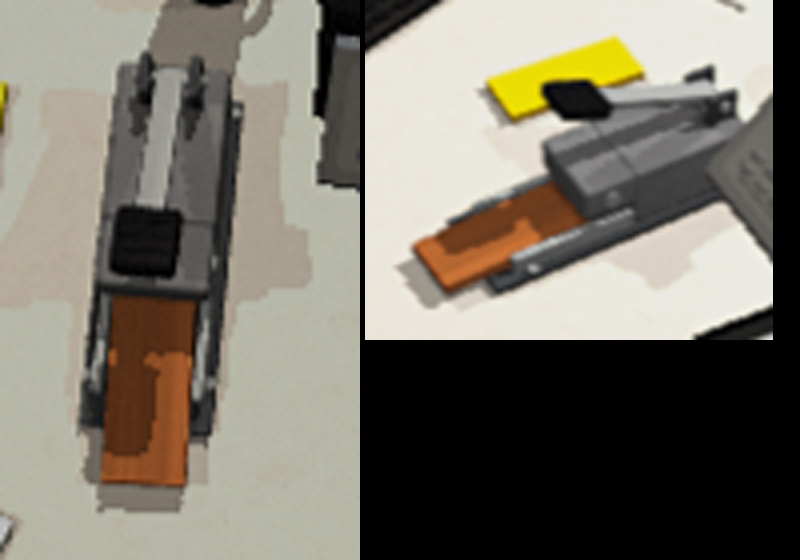

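The crop confirms the brown wooden plate in the press, tail at about (0.495, 0.081), roughly 32 mm short of home, with the press yaw near 0. Next I go above the tail for a close look.

Emit:
play_rows(
  steps=[
    [[-373,-415,-20,0,0,-18.5],[-373,-415,-20,0,0,-18.5],[-373,-415,-20,0,0,-18.5],[-373,-415,-20,0,0,-18.5],[-373,-415,-20,0,0,-18.5],[-373,-415,-20,0,0,-18.5],[-373,-415,-20,0,0,-18.5],[-373,-415,-20,0,0,-18.5],[-373,-415,-20,0,0,-18.5],[-373,-415,-20,0,0,-18.5],[-373,-415,-20,0,0,-18.5],[-373,-415,-20,0,0,-18.5]],
  ],
  claw=-1,
)

```text
time: 1.1
tool_pos: [0.3972, 0.1324, 0.249]
tool_rot: [0.0, -0.0, 1.0, 0.0]
contact_force: [0.4, 0.7, 1.0]
gripper_width: -0.0
grasp_force: 0.0
```

```bash
python3 - <<'E'
from h import *
s=manip.state();print(s["time"],s["tool_pos"],rot(s["tool_rot"]).round(3),s["contact_force"])
print(np.round(vision.camera_info("wrist")["T_tool_cam"],3))
C=cam("wrist");im,D=vision.grab_frame("wrist");cv2.imwrite("pics/w1.png",im);np.save("w1",D);np.savez("w1c",*C)
E
```

```text
1.1 [0.39715947 0.13237093 0.24904346] [[-1. -0.  0.]
 [-0.  1.  0.]
 [-0.  0. -1.]] [0.42455724 0.71807713 0.95916587]
[[-0.    -0.958 -0.286  0.072]
 [ 1.    -0.     0.     0.   ]
 [-0.    -0.286  0.958 -0.142]
 [ 0.     0.     0.     1.   ]]
```

View pics/w1.png

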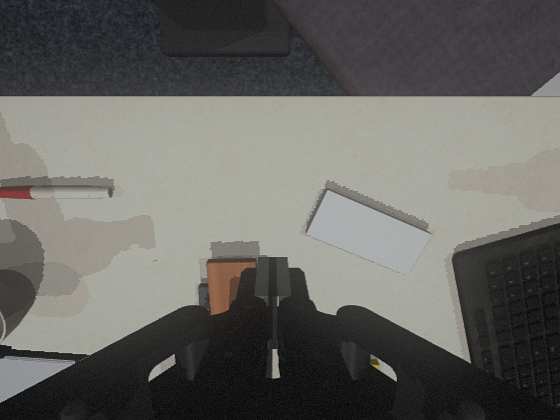

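The wrist view shows the plate tail, left corner (206,260) and edge to about (258,260), partly hidden by the fingers. The white lookalike is at (370,230) and the marker at (60,190).

```bash
python3 - <<'E'
from h import *
z=np.load("w1c.npz");C=[z[k] for k in z.files]
for p in((206,260),(258,260),(207,300)): print(p,plane(C,*p,.022).round(4))
# yaw from steel/grey press sides in the top depth: head top z~68mm
C=cam("top");W=deproj(C,np.load("top.npy"))
for lo,hi in((.060,.074),(.018,.024)):
    q=(W[...,2]>lo)&(W[...,2]<hi)&(abs(W[...,0]-.62)<.16)&(abs(W[...,1]-.08)<.05)
    r=cv2.minAreaRect(W[q][:,:2].astype(np.float32));print(q.sum(),r)
    P=W[q];sid=[];bins=np.arange(P[:,0].min(),P[:,0].max(),.01)
    for b in bins:
        w=P[(P[:,0]>=b)&(P[:,0]<b+.01)]
        if len(w)>8: sid.append((b+.005,w[:,1].min(),w[:,1].max()))
    sid=np.array(sid);print([np.degrees(np.polyfit(sid[:,0],sid[:,k],1)[0]).round(2) for k in(1,2)],sid.mean(0).round(4))
E
```

```text
(206, 260) [0.4946 0.0538 0.022 ]
(258, 260) [0.4947 0.1158 0.022 ]
(207, 300) [0.5486 0.052  0.022 ]
898 ((0.7030940651893616, 0.08264473080635071), (0.07993008941411972, 0.15475131571292877), 89.06599426269531)
[np.float64(-0.86), np.float64(-0.46)] [0.7052 0.0436 0.1213]
826 ((0.6207967400550842, 0.08414477109909058), (0.07978130131959915, 0.24939902126789093), 88.89199829101562)
[np.float64(-4.43), np.float64(5.37)] [0.5665 0.0501 0.1179]
```

Emit:
play_rows(
  steps=[
    [[-30,-25,50,0,0,1],[-68,-49,90,0,0,1],[-68,-49,130,0,0,1],[-68,-49,170,0,0,1],[-68,-49,200,0,0,1],[-68,-49,220,0,0,1],[-68,-49,233,0,0,1],[-68,-49,233,0,0,1],[-68,-49,233,0,0,1],[-68,-49,233,0,0,1]],
  ],
)

```text
time: 1.98
tool_pos: [0.4664, 0.0856, 0.0178]
tool_rot: [0.001, 0.009, 1.0, 0.0]
contact_force: [0.4, -1.2, 0.7]
gripper_width: 0.003
grasp_force: 0.0
```

Emit:
play_rows(
  steps=[
    [[-5,0,1.5,0,0,0],[-9,0,1.5,0,0,0],[-13,0,1.5,0,0,0],[-16,0,1.5,0,0,0],[-19,0,1.5,0,0,0],[-22,0,1.5,0,0,0],[-25,0,1.5,0,0,0],[-28,0,1.5,0,0,0],[-31,0,1.5,0,0,0],[-34,0,1.5,0,0,0],[-37,0,1.5,0,0,0],[-40,0,1.5,0,0,0]],
  ],
)

```text
time: 2.98
tool_pos: [0.5052, 0.0847, 0.0146]
tool_rot: [-0.0, 0.009, 1.0, 0.0]
contact_force: [-2.6, 1.0, 0.3]
gripper_width: -0.007
grasp_force: 1.1
```

```bash
python3 - <<'E'
from h import *
im,D=vision.grab_frame("scene");cv2.imwrite("pics/s2.png",cv2.resize(im[140:260,200:340],None,fx=4,fy=4,interpolation=2))
s=manip.state();print(s["tool_pos"],s["contact_force"])
E
```

```text
[0.50589033 0.08463137 0.01473903] [-1.48870723  0.78884524 -0.33839726]
```

View pics/s2.png

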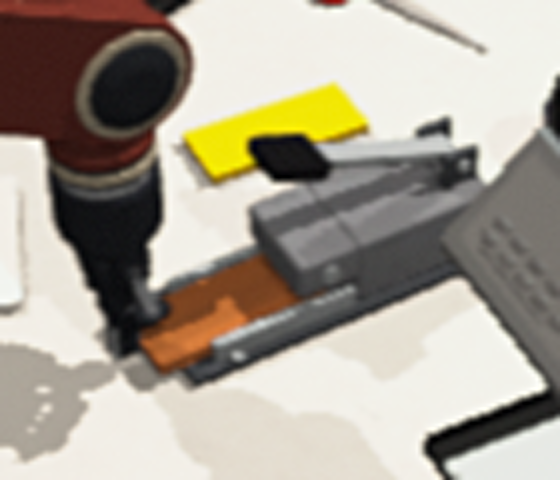

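The fingers are on the plate tail (image (130,325)) and the plate is sliding between the fences with the lever still up. I keep pushing slowly until the force rises.

Emit:
play_rows(
  steps=[
    [[-2,0,0,0,0,0],[-4,0,0,0,0,0],[-6,0,0,0,0,0],[-8,0,0,0,0,0],[-10,0,0,0,0,0],[-11,0,0,0,0,0],[-11,0,0,0,0,0]],
  ],
)

```text
time: 3.62
tool_pos: [0.5164, 0.0844, 0.0146]
tool_rot: [0.0, 0.009, 1.0, -0.0]
contact_force: [-1.9, 1.6, 0.4]
gripper_width: 0.002
grasp_force: 0.7
```

Emit:
play_rows(
  steps=[
    [[-1,0,0,0,0,0],[-2,0,0,0,0,0],[-3,0,0,0,0,0],[-4,0,0,0,0,0],[-4,0,0,0,0,0]],
  ],
)

```text
time: 4.03
tool_pos: [0.5206, 0.0842, 0.0148]
tool_rot: [0.001, 0.009, 1.0, -0.0]
contact_force: [-1.5, -0.0, -0.2]
gripper_width: -0.0
grasp_force: 0.5
```

Emit:
play_rows(
  steps=[
    [[-1,0,0,0,0,0],[-2,0,0,0,0,0],[-3,0,0,0,0,0],[-4,0,0,0,0,0],[-4,0,0,0,0,0]],
  ],
)

```text
time: 4.45
tool_pos: [0.5219, 0.0842, 0.0146]
tool_rot: [-0.003, 0.009, 1.0, -0.0]
contact_force: [-10.2, 0.7, 7.9]
gripper_width: 0.002
grasp_force: 5.5
```

Emit:
play_rows(
  steps=[
    [[-1,0,0,0,0,0],[-2,0,0,0,0,0],[-3,0,0,0,0,0],[-3,0,0,0,0,0],[-3,0,0,0,0,0],[-3,0,0,0,0,0]],
  ],
)

```text
time: 4.95
tool_pos: [0.522, 0.0843, 0.0142]
tool_rot: [-0.007, 0.008, 1.0, -0.0]
contact_force: [-20.5, 0.6, 16.3]
gripper_width: -0.003
grasp_force: 10.2
```

Now the push meets a solid stop (20 N, no further motion). I back off and look from above the head with the wrist camera.

Emit:
play_rows(
  steps=[
    [[20,0,0,0,0,0],[25,0,-20,0,0,0],[25,0,-60,0,0,0],[25,0,-100,0,0,0],[25,0,-140,0,0,0],[25,0,-180,0,0,0],[25,0,-220,0,0,0],[0,0,-250,0,0,0],[-30,0,-270,0,0,0],[-70,0,-270,0,0,0],[-110,0,-270,0,0,0],[-130,0,-270,0,0,0]],
  ],
)

```text
time: 5.95
tool_pos: [0.6611, 0.0812, 0.2853]
tool_rot: [0.002, 0.009, 1.0, -0.0]
contact_force: [-0.1, -0.0, -0.7]
gripper_width: -0.002
grasp_force: 0.0
```

Emit:
play_rows(
  steps=[
    [[0,0,0,0,0,0],[0,0,0,0,0,0],[0,0,0,0,0,0],[0,0,0,0,0,0]],
  ],
)

```text
time: 6.28
tool_pos: [0.6566, 0.082, 0.2851]
tool_rot: [0.0, 0.009, 1.0, -0.0]
contact_force: [-1.1, -0.5, 0.5]
gripper_width: 0.002
grasp_force: 0.0
```

```bash
python3 - <<'E'
from h import *
s=manip.state();print(s["time"],s["tool_pos"],s["contact_force"],s["joint_pos"])
C=cam("wrist");im,D=vision.grab_frame("wrist");cv2.imwrite("pics/w3.png",im);np.save("w3",D);np.savez("w3c",*C)
m=cv2.inRange(cv2.cvtColor(im,cv2.COLOR_BGR2HSV),(3,130,30),(18,255,255))
k,l,st,ce=cv2.connectedComponentsWithStats(m)
i=1+np.argmax(st[1:,4]);print(st[i]);v,u=np.where(l==i)
P=np.array([plane(C,a,b,.022) for a,b in zip(u,v)]);print("tail x",np.percentile(P[:,0],[0,1,50,100]),P[:,1].min(),P[:,1].max())
print(cv2.minAreaRect(P[:,:2].astype(np.float32)))
E
```

```text
6.2833 [0.65658371 0.08196953 0.28512324] [-1.06734779 -0.50916957  0.52110348] [ 1.19092409e-02  1.11977581e-01  1.46112498e+00 -1.98605889e-04
  1.56781699e+00 -1.54154876e+00]
[479 303   4   6   6]
tail x [0.83968599 0.83976249 0.84351695 0.84741414] 0.36181590935437263 0.3651682110871351
((0.8433714509010315, 0.3631029427051544), (0.0019845017232000828, 0.008213001303374767), 74.31852722167969)
```

View pics/w3.png

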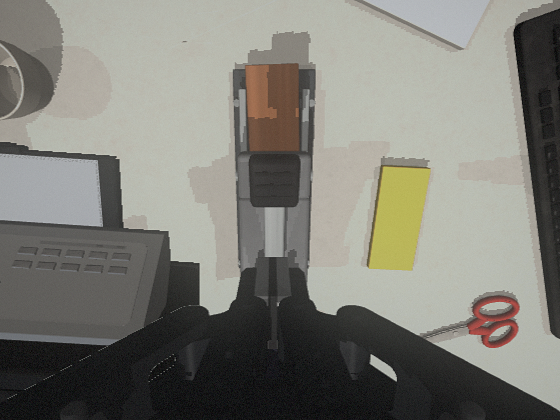

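The wrist view shows the plate tail edge at v≈64 (u 246–298), the tray's open edge at v≈69 and the pad at (275,180). I measure how proud the tail is and where the pad is.

```bash
python3 - <<'E'
from h import *
z=np.load("w3c.npz");C=[z[k] for k in z.files]
im=cv2.imread("pics/w3.png").astype(int)
rb=(im[...,2]-im[...,0]);br=im.sum(2)/3
print("plate rb",[(v,int(rb[v,255:292].mean())) for v in range(60,70)])
print("base L",[(v,int(br[v,238:243].mean())) for v in range(62,78)])
print("base R",[(v,int(br[v,304:311].mean())) for v in range(62,78)])
for v in(63.5,64.5): print("tail",plane(C,272,v,.022).round(4))
for v in(68,69,70): print("base",plane(C,240,v,.010).round(4),plane(C,308,v,.010).round(4))
W=deproj(C,np.load("w3.npy"));g=im.max(2)
q=(g<90)&(W[...,2]>.11)&(W[...,2]<.17)&(abs(W[...,0]-.64)<.06)&(abs(W[...,1]-.08)<.04)
v,u=np.where(q);print("pad",q.sum(),W[q].mean(0),np.percentile(W[q],[2,98],axis=0).round(4).tolist(),u.min(),u.max(),v.min(),v.max())
E
```

```text
plate rb [(60, 11), (61, 11), (62, 10), (63, 11), (64, 33), (65, 50), (66, 53), (67, 52), (68, 53), (69, 52)]
base L [(62, 180), (63, 184), (64, 131), (65, 132), (66, 133), (67, 133), (68, 137), (69, 80), (70, 77), (71, 86), (72, 86), (73, 85), (74, 85), (75, 85), (76, 87), (77, 82)]
base R [(62, 139), (63, 130), (64, 132), (65, 119), (66, 120), (67, 121), (68, 124), (69, 73), (70, 70), (71, 75), (72, 74), (73, 76), (74, 75), (75, 74), (76, 71), (77, 72)]
tail [0.5336 0.0842 0.022 ]
tail [0.5347 0.0842 0.022 ]
base [0.5362 0.0476 0.01  ] [0.5376 0.1253 0.01  ]
base [0.5373 0.0475 0.01  ] [0.5387 0.1254 0.01  ]
base [0.5384 0.0475 0.01  ] [0.5397 0.1254 0.01  ]
pad 2613 [0.64098228 0.08429373 0.14157489] [[0.6195, 0.0636, 0.1323], [0.6657, 0.105, 0.1481]] 249 300 154 233
```

The tail is 3.7 mm proud of the tray edge, against 3 mm expected, and it had moved 39 mm before meeting a hard contact, so the plate is home. Now to the lever pad at about (0.643, 0.084, 0.142).

Emit:
play_rows(
  steps=[
    [[5,1,40,0,0,0],[10,2,80,0,0,0],[13,2,110,0,0,0],[13,2,125,0,0,0],[13,2,130,0,0,0],[13,2,130,0,0,0],[13,2,130,0,0,0]],
  ],
)

```text
time: 6.92
tool_pos: [0.6455, 0.0842, 0.1572]
tool_rot: [0.002, 0.009, 1.0, 0.0]
contact_force: [-0.1, -0.6, 0.1]
gripper_width: 0.002
grasp_force: 0.0
```

Emit:
play_rows(
  steps=[
    [[0,0,8,0,0,0],[0,0,14,0,0,0],[2,0,20,0,0,0],[4,0,26,0,0,0],[6,0,32,0,0,0],[7,0,38,0,0,0],[9,0,44,0,0,0],[10,0,50,0,0,0],[11,0,55,0,0,0],[12,0,59,0,0,0],[12,0,62,0,0,0],[12,0,62,0,0,0]],
  ],
)

```text
time: 7.92
tool_pos: [0.6344, 0.0845, 0.0953]
tool_rot: [0.003, 0.009, 1.0, 0.0]
contact_force: [0.4, 0.4, 10.7]
gripper_width: 0.002
grasp_force: 5.1
```

Very near the stop; I press a little more and hold.

Emit:
play_rows(
  steps=[
    [[0,0,2,0,0,0],[0,0,4,0,0,0],[0,0,5,0,0,0],[0,0,5,0,0,0],[0,0,5,0,0,0],[0,0,5,0,0,0]],
  ],
)

```text
time: 8.42
tool_pos: [0.6344, 0.0844, 0.0935]
tool_rot: [0.002, 0.009, 1.0, -0.0]
contact_force: [-7.6, 0.4, 21.8]
gripper_width: -0.001
grasp_force: 10.8
```

On the stop (z 0.0935, 22 N). I hold, then let the lever rise along its arc.

Emit:
play_rows(
  steps=[
    [[0,0,0,0,0,0],[0,0,0,0,0,0],[0,0,0,0,0,0],[0,0,0,0,0,0],[0,0,0,0,0,0],[0,0,0,0,0,0],[0,0,0,0,0,0],[0,0,0,0,0,0],[0,0,0,0,0,0],[0,0,0,0,0,0],[0,0,0,0,0,0],[0,0,0,0,0,0]],
  ],
)

```text
time: 9.42
tool_pos: [0.6344, 0.0845, 0.0935]
tool_rot: [0.003, 0.009, 1.0, -0.0]
contact_force: [-7.0, -0.5, 21.7]
gripper_width: 0.002
grasp_force: 10.7
```

Emit:
play_rows(
  steps=[
    [[0,0,-6,0,0,0],[-1,0,-12,0,0,0],[-3,0,-18,0,0,0],[-5,0,-24,0,0,0],[-7,0,-30,0,0,0],[-8,0,-36,0,0,0],[-10,0,-42,0,0,0],[-11,0,-48,0,0,0],[-12,0,-55,0,0,0],[-12,0,-70,0,0,0],[-12,0,-100,0,0,0],[-12,0,-140,0,0,0]],
  ],
)

```text
time: 10.42
tool_pos: [0.6411, 0.0841, 0.224]
tool_rot: [-0.005, 0.009, 1.0, -0.0]
contact_force: [1.2, -0.5, -1.3]
gripper_width: 0.003
grasp_force: 0.0
```

Emit:
play_rows(
  steps=[
    [[-15,0,-50,0,0,0],[-15,0,-50,0,0,0],[-15,0,-50,0,0,0],[-15,0,-50,0,0,0],[-15,0,-50,0,0,0]],
  ],
)

```text
time: 10.83
tool_pos: [0.6579, 0.084, 0.2753]
tool_rot: [-0.002, 0.009, 1.0, -0.0]
contact_force: [0.5, 0.1, -0.3]
gripper_width: 0.003
grasp_force: 0.0
```

```bash
python3 - <<'E'
from h import *
s=manip.state();print(s["time"],s["tool_pos"],s["contact_force"])
C=cam("wrist");im,D=vision.grab_frame("wrist");cv2.imwrite("pics/w4.png",im)
i=im.astype(int);rb=i[...,2]-i[...,0];br=i.sum(2)/3
W=deproj(C,D);g=i.max(2)
q=(g<90)&(W[...,2]>.08)&(W[...,2]<.17)&(abs(W[...,0]-.64)<.06)&(abs(W[...,1]-.08)<.04)
print("pad",q.sum(),W[q].mean(0),np.percentile(W[q],[2,98],axis=0).round(4).tolist())
E
```

```text
10.8333 [0.65791402 0.08395605 0.27533157] [ 0.49680933  0.06028821 -0.27755334]
pad 2796 [0.64131072 0.08434152 0.14154268] [[0.6197, 0.0636, 0.132], [0.6663, 0.1049, 0.1482]]
```

View pics/w4.png

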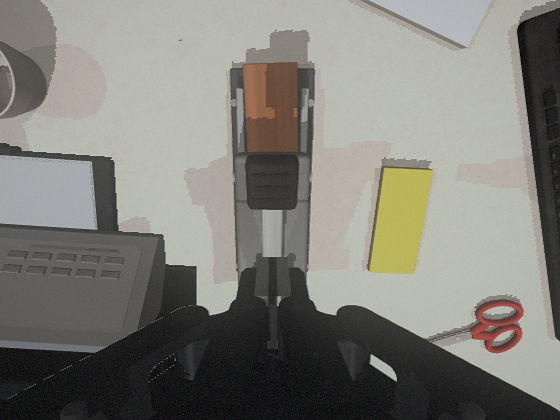

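The lever is back up (pad at z 0.1415, as before). The plate tail is at v≈63 and the tray edge at v≈68, so the plate is still home. The arm is clear.

```bash
python3 -c "
from h import *
print(order.job_done())"
```

```text
the job is handed in; nothing more can be done
None
```

I pushed the plate home against the stop, held the lever fully down for over a second and let it come back up; the last look shows the plate still home and the arm clear, and the job is handed in (no verdict was returned).

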